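Sort two carton flap weights by the drag of their undersides

ROBOT

A 7-joint arm with a two-finger parallel gripper is mounted at the origin on the work surface. World frame = base frame: x ahead of the robot, y to its left, z up, the work surface at z = 0. Lengths are in m, angles in degrees, forces in N, time in s.
With the tool pointing down it reaches from about 0.425 to 0.875 m from the base axis. Payload 4.7 kg.
Tool frame: the origin (TCP) lies at the very end of the fingers, on their centre line; the grasp point (between the pads) lies 19 mm behind it; y points along the fingers, z is the direction in which the jaws open and shut, and the axes are right-handed (so a half turn about y gives the same grasp; the last joint's range is limited). The gripper opens to 87 mm and grips with 3 to 60 N. Pads are 19 mm wide; open, the fingers measure 117 mm over their backs; the gripper's body (75 mm by 190 mm) begins 51 mm behind the grasp point.
Start: joints at [-74.708, 18.392, -4.016, 83.108, 1.295, 78.541, -3.26], TCP at [0.163, 0.629, 0.223] pointing down, gripper open.
Joint ranges: [-163.93, 163.93], [-17.29, 119.83], [-79.2, 71.16], [3.27, 140.29], [-89.18, 269.18], [5.43, 117.66], [-154.24, 154.24]. Speed limits (degrees/s): [147.25, 147.25, 180, 180, 180, 180, 180].

INTERFACE

Orientations are given as [roll, pitch, yaw] about the fixed x, y, z axes, in that order (R = Rz(yaw) Ry(pitch) Rx(roll)).
In Python, from cell import env gives the robot as it stands.
- The arm moves only by the shell command python3 -m pendant 'ROWS' [FORCE]. ROWS is JSON, one flat list of numbers, 7 for each row, row after row: the shift along the world's x, y, z in units of 40 mm (1.0 is 40 mm), then the turn, a rotation vector about the world's x, y, z in units of 10 degrees (1.0 is 10 degrees), then the finger opening in mm, from 0 to 87. In form: [x, y, z, wx, wy, wz, jaw, x, y, z, wx, wy, wz, jaw, ...]. A call has 1 to 10 rows; each row shifts and turns the commanded pose from where the row before left it; what a row does not reach is not made up. A row lasts 1/8 s, in which the tool goes at most 62.5 mm and 10.7 degrees, less where a joint would pass 70% of its speed; a pose out of reach is approached as far as the arm can. A call is refused whole if a number of a shift passes 1 or a number of a turn 1, either way. A call with a gripper value outside its range is refused whole. The fingers move at their own pace and stop on an object; FORCE is the grip in N (left out, the last holds). Time passes only in rows, so rows that do not move let the fingers close. It gives the time, the measured TCP pose, the force and the opening at its end, in the units of the state.
- env.get_obs(): the state, without advancing time (a new reading comes with each control period).
- env.read_camera(name): name is "side" or "top"; returns a dict with "image" (480x640x3 uint8, red, green, blue), "fx", "fy", "cx", "cy" (pixels), "cam_to_world" (4x4, takes a point from camera to world coordinates). Camera axes: x right, y up, looking along -z (the intrinsics and any distortion apply to the point x, -y, -z); pixel columns grow to the right and rows downward; lengths in m; the calibration is good to about 2 mm. A picture is of the moment at which its call begins. There is no depth.
- env.sign_off(): hands the job in, once; it reports no verdict.
The state is a dict: "time_s": time; "qpos": joint angles; "joint_velocities": joint speeds; "effort": joint torques, N m; "tool_pos": TCP position; "tool_rot": TCP orientation; "force": force on the tool from outside, world axes, zero at the start; "wrist_torque": the same for the moment, N m; "grip_width": finger opening in m.
Only numpy, scipy, OpenCV 4.12 (cv2) and the standard library are available. Lean on these libraries where they do the work, as an engineer would, in place of code of your own. Each camera call takes 0.05 s, during which the arm holds its last target.

TASK

The two round flap weights look the same, but one has a grippy underside and the other a slick one, which you feel when you drag them across the bench. Set the grippy weight inside the square tape mark on the sloping board, where the slick one would slide off, and the slick weight inside the round tape mark on the bench, each within its outline. Then let go of them.

Things in the scene. Friction and masses are not known exactly. Their poses are not given: they have to be found in the camera images.
- weight_1: One of two flap weights that look alike: flat round steel plate 96 mm across, 14 mm thick, with an upright round wooden post in its middle, 26 mm across, 30 mm tall (14 to 44 mm above the bench). About 0.85 kg. Origin: centre of its underside, z up; yaw means nothing. Either weight may be the grippy one. Fingers on the post can push it along without tipping it.
- weight_2: The other flap weight, same size, mass and looks as weight_1; which one is grippy is to be felt. Pushed sideways on the bench by the post with no pressing down and no lifting, the grippy weight resists with about 7 N (at least 5) while it moves, the slick one with about 0.8 N (at most 1.2).
- round_mark: Round outline of the same flat black tape stuck on the bench top (nothing to bump into): 136 mm inside diameter, tape 12 mm wide. The slick weight's place. Origin: centre of the outline, at bench height; its yaw means nothing.
- board_spot (a point): Middle of the square tape outline (136 mm inside, black tape 12 mm wide, flat) on a fixed plywood board 190 x 190 mm that slopes at 12 degrees: its low edge lies flush with the bench, its high edge 40 mm up, no rim. This point lies on the slope's surface, 21 mm above the bench. x is level and points to the uphill side, y level across the slope, z up. The grippy weight's place.
Not all that is in view belongs to the job. What is shaped like the weight_2 but blue is not meant.

How it is judged:
By the outcome, as a careful person would: the job done as asked, in the order asked, and still so for the second after the job is handed in, with the robot touching nothing.
It also fails if it takes over 64 s, if anything falls off the work surface, if the arm or the gripper's body presses on something with over 40 N, if the wrist force passes 120 N, or if a joint passes its speed limit or range.

## Working session

There is one attempt and no reset: what is moved stays moved. The work goes in short steps, Python scripts to look and compute and a shell command to move; the robot and the scene stay as the last step left them, time stands still between calls to the robot, and variables do not carry over. Pictures are saved under pics/ and viewed, and the job is handed in when it is done.

```bash
ls; mkdir -p pics; python3 - <<'E'
from cell import env
import cv2,numpy as np
for n in ("top","side"):
    c=env.read_camera(n); cv2.imwrite(f"pics/{n}0.png",c["image"][:,:,::-1])
    print(n,{k:np.round(v,4).tolist() if not isinstance(v,str) else v for k,v in c.items() if k!="image"})
o=env.get_obs()
for k in o: print(k,np.round(o[k],3))
E
```

```text
pics
top {'fx': 443.4561, 'fy': 443.4561, 'cx': 323.9752, 'cy': 241.4584, 'cam_to_world': [[0.0214, 0.9811, -0.1922, 0.3347], [-0.9997, 0.0227, 0.0048, 0.011], [0.009, 0.1921, 0.9813, 0.9563], [0.0, 0.0, 0.0, 1.0]]}
side {'fx': 480.1343, 'fy': 480.1343, 'cx': 318.5748, 'cy': 248.42, 'cam_to_world': [[-0.9749, 0.1667, -0.1473, 0.3575], [-0.2224, -0.7433, 0.6309, 0.5671], [-0.0043, 0.6478, 0.7618, 0.7474], [0.0, 0.0, 0.0, 1.0]]}
time_s 0.1
qpos [-74.707  18.436  -4.016  83.168   1.294  78.541  -3.259]
joint_velocities [-0.016 -0.165  0.03  -0.072 -0.049 -0.058  0.139]
effort [-0.0000e+00 -4.9257e+01 -4.0600e-01 -3.1340e+01 -6.4000e-02  3.9000e-02
  0.0000e+00]
tool_pos [0.162 0.629 0.222]
tool_rot [-9.0100e+01 -4.0000e-03 -1.4482e+01]
force [-0.15   0.08  -0.547]
wrist_torque [ 0.026 -0.035 -0.044]
grip_width 0.088
```

View pics/top0.png

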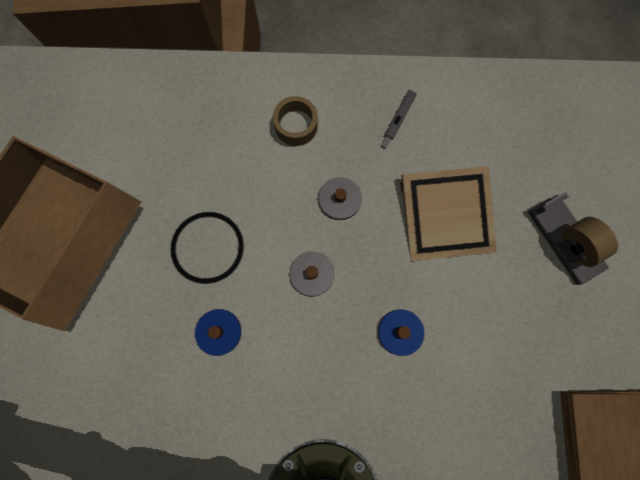

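View pics/side0.png

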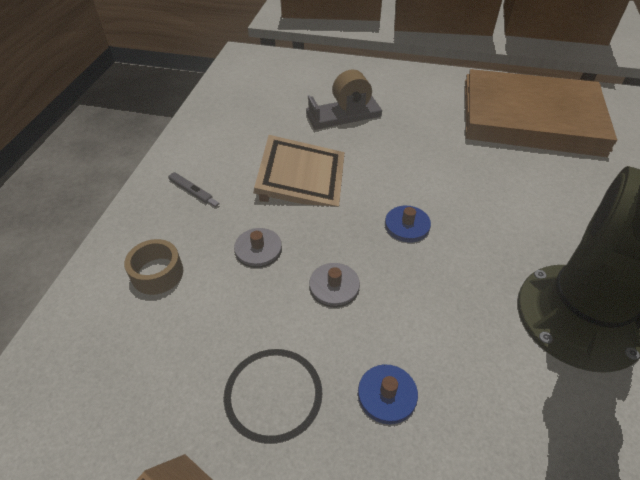

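Candidates in the top view: grey plates at (340,198) and (312,273), and blue ones at (218,332) and (402,332). The grey pair fits because blue is excluded. I'll confirm this in enlarged crops.

```bash
python3 - <<'E'
import cv2
t=cv2.imread("pics/top0.png");s=cv2.imread("pics/side0.png")
def crop(im,x0,y0,x1,y1,k,n): cv2.imwrite("pics/"+n,cv2.resize(im[y0:y1,x0:x1],None,fx=k,fy=k,interpolation=cv2.INTER_CUBIC))
crop(t,280,150,510,310,3.4,"t_w.png"); crop(s,225,120,385,320,3,"s_w.png"); crop(s,200,330,360,450,4,"s_r.png"); crop(t,150,190,270,300,5,"t_r.png")
E
```

```text
(no output)
```

View pics/t_w.png

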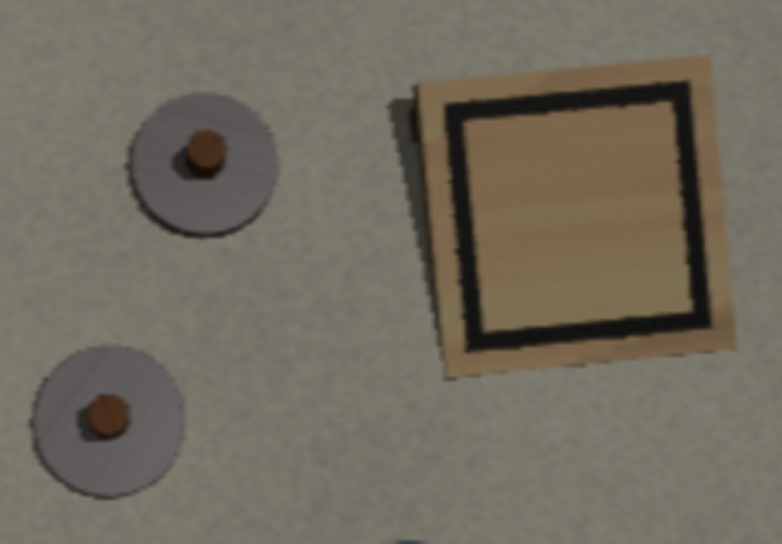

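View pics/s_w.png

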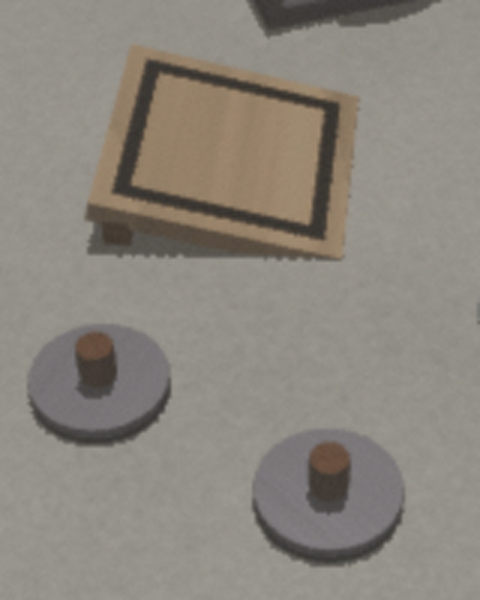

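View pics/s_r.png

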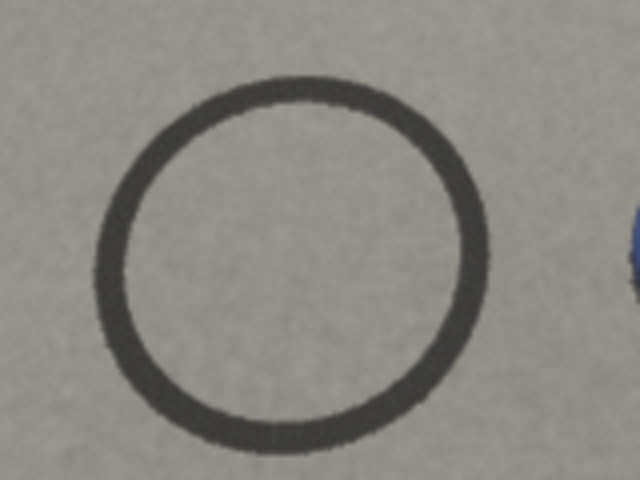

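View pics/t_r.png

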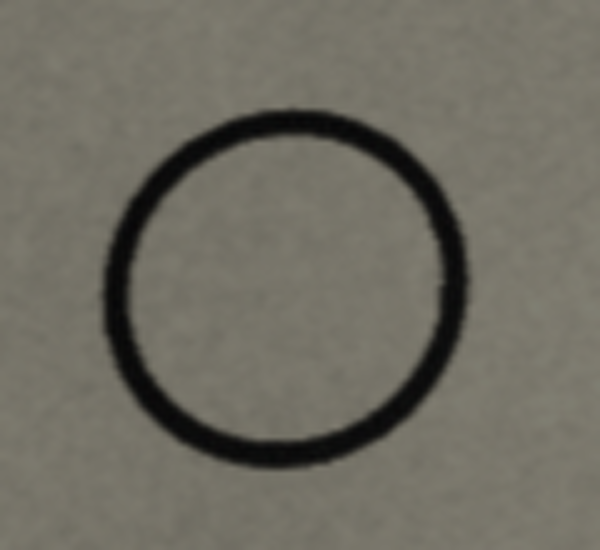

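```bash
cat > h.py <<'E'
import numpy as np,cv2
from cell import env
C={n:env.read_camera(n) for n in("top","side")} if 0 else {}
def cam(n):
    if n not in C: C[n]=env.read_camera(n)
    return C[n]
def P(n):
    c=cam(n);T=np.array(c["cam_to_world"]);D=np.diag([1,-1,-1])
    R=(T[:3,:3]@D).T; t=-R@T[:3,3]
    K=np.array([[c["fx"],0,c["cx"]],[0,c["fy"],c["cy"]],[0,0,1]])
    return K@np.c_[R,t]
def tri(a,b):
    X=cv2.triangulatePoints(P("top"),P("side"),np.array(a,float).reshape(2,1),np.array(b,float).reshape(2,1));return (X[:3]/X[3]).ravel()
def onz(n,p,z):
    M=P(n);H=M[:,[0,1,3]]+np.c_[0*M[:,0],0*M[:,0],M[:,2]*z]
    X=np.linalg.solve(H,[p[0],p[1],1]);return X[:2]/X[2]
def uc(c,k,x0,y0): return ((c[0]+.5)/k-.5+x0,(c[1]+.5)/k-.5+y0)
E
python3 - <<'E'
from h import *
tw=lambda *c:uc(c,3.4,280,150); sw=lambda *c:uc(c,3,225,120)
for n,a,b in [("A",tw(207,148),sw(94,345)),("B",tw(109,412),sw(329,456)),("ring",uc((285,288),5,150,190),uc((292,264.5),4,200,330))]:
    print(n,tri(a,b).round(4))
    z=0 if n=="ring" else .044
    print(onz("top",a,z).round(4),onz("side",b,z).round(4))
Q=[]
for n,a,b in [("+x+y",tw(464,121),sw(131,186)),("+x-y",tw(675,102),sw(155,74)),("-x-y",tw(694,314),sw(325,106)),("-x+y",tw(481,333),sw(312,225))]:
    q=tri(a,b);Q.append(q);print(n,q.round(4))
Q=np.array(Q);print(Q.mean(0)); u=(Q[0]+Q[1]-Q[2]-Q[3]);print("uphill yaw",np.degrees(np.arctan2(u[1],u[0])),"slope",np.degrees(np.arctan2(u[2],np.hypot(u[0],u[1]))))
for n,p in (("blue1",(218,332)),("blue2",(402,332))): print(n,onz("top",p,.014))
E
```

```text
A [ 0.6224 -0.0267  0.0394]
[ 0.6196 -0.0266] [ 0.6218 -0.0231]
B [0.4522 0.0308 0.0407]
[0.4509 0.0307] [0.4525 0.0332]
ring [ 0.5063  0.2658 -0.0112]
[0.5033 0.2627] [0.5049 0.2702]
+x+y [ 0.6474 -0.1921  0.0302]
+x-y [ 0.6675 -0.3308  0.025 ]
-x-y [ 0.5303 -0.3433  0.0069]
-x+y [ 0.5131 -0.2058  0.0059]
[ 0.58956433 -0.26799959  0.01700883]
uphill yaw 5.508315748150389 slope 8.82462209574854
blue1 [0.32253213 0.22250404]
blue2 [ 0.33067989 -0.16030858]
```

```bash
python3 - <<'E'
from h import *
for n,(x0,y0,x1,y1) in (("top",(150,190,270,300)),("side",(210,335,345,455))):
    g=cv2.cvtColor(cam(n)["image"],cv2.COLOR_RGB2GRAY)[y0:y1,x0:x1]
    m=(g<(60 if n=="top" else 95)).astype('uint8')
    k,l,s,_=cv2.connectedComponentsWithStats(m); i=1+s[1:,4].argmax(); 
    ys,xs=np.nonzero(l==i)
    W=np.array([onz(n,(x+x0,y+y0),0) for x,y in zip(xs,ys)])
    A=np.c_[2*W,np.ones(len(W))];c=np.linalg.lstsq(A,(W**2).sum(1),rcond=None)[0]
    print(n,len(W),c[:2],np.sqrt(c[2]+c[0]**2+c[1]**2))
tw=lambda *c:uc(c,3.4,280,150); sw=lambda *c:uc(c,3,225,120)
print([np.round(np.mean([onz("top",tw(*p),z) for p,z in (((464,121),.035),((675,102),.035),((694,314),.007),((481,333),.007))],0),4)])
print([np.round(np.mean([onz("side",sw(*p),z) for p,z in (((131,186),.035),((155,74),.035),((325,106),.007),((312,225),.007))],0),4)])
E
```

```text
top 1062 [0.50412402 0.26256478] 0.07414809997419011
side 1970 [0.50611007 0.26542592] 0.07430718471338087
[array([ 0.5861, -0.2667])]
[array([ 0.5898, -0.2637])]
```

```bash
python3 -m pendant '[0.45,-0.9,0,0,0,0.125,87, 0.45,-0.9,0,0,0,0.125,87, 0.45,-0.9,0,0,0,0.125,87, 0.45,-0.9,0,0,0,0.125,87, 0.45,-0.9,0,0,0,0.125,87, 0.45,-0.9,0,0,0,0.125,87, 0.45,-0.9,0,0,0,0.125,87, 0.45,-0.9,0,0,0,0.125,87]' 15; python3 -m pendant '[0.45,-0.95,-0.3,0,0,0.125,87, 0.45,-0.95,-0.3,0,0,0.125,87, 0.45,-0.95,-0.3,0,0,0.125,87, 0.45,-0.95,-0.3,0,0,0.125,87, 0.45,-0.95,-0.3,0,0,0.125,87, 0.45,-0.95,-0.3,0,0,0.125,87, 0.45,-0.95,-0.3,0,0,0.125,87, 0.45,-0.95,-0.3,0,0,0.125,87, 0,0,0,0,0,0,87]'
```

```text
time_s: 1.3
tool_pos: [0.3071, 0.3401, 0.2228]
tool_rot: [-90.0, -0.0, -4.4]
force: [0.7, -0.2, 0.7]
grip_width: 0.0869
time_s: 2.42
tool_pos: [0.4509, 0.034, 0.126]
tool_rot: [-90.1, 0.0, 5.2]
force: [-0.7, -0.2, 0.8]
grip_width: 0.0868
```

```bash
python3 -m pendant '[0,-0.05,-0.7,0,0,0,87, 0,0,-0.7,0,0,0,87, 0,0,-0.6,0,0,0,87, 0,0,-0.4,0,0,0,87, 0,0,-0.15,0,0,0,87, 0,0,0,0,0,0,87]'; python3 - <<'E'
from h import *
for n,(x0,y0,x1,y1) in (("side",(250,190,430,330)),):
    cv2.imwrite("pics/s1.png",cv2.resize(cam(n)["image"][y0:y1,x0:x1,::-1],None,fx=4,fy=4,interpolation=2))
E
```

```text
time_s: 3.18
tool_pos: [0.4507, 0.0356, 0.0248]
tool_rot: [-90.0, -0.0, 5.5]
force: [0.6, 0.2, 0.2]
grip_width: 0.0867
```

View pics/s1.png

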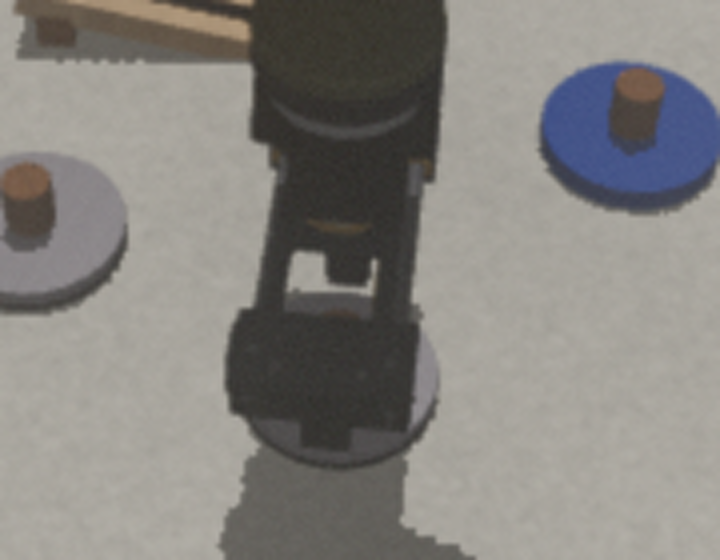

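The fingers straddle the near grey weight's post (crop px about (340,310)). I'll close gently, then drag +y for the friction test.

```bash
python3 -m pendant '[0,0,0,0,0,0,10, 0,0,0,0,0,0,10, 0,0,0,0,0,0,10, 0,0,0,0,0,0,10, 0,0,0,0,0,0,10, 0,0,0,0,0,0,10, 0,0,0,0,0,0,10]' 15;  python3 -m pendant '[0,0.12,0,0,0,0,10, 0,0.12,0,0,0,0,10,0,0.12,0,0,0,0,10, 0,0.12,0,0,0,0,10]'; python3 -m pendant '[0,0.12,0,0,0,0,10, 0,0.12,0,0,0,0,10]'; python3 -m pendant '[0,0.12,0,0,0,0,10, 0,0.12,0,0,0,0,10]'
```

```text
time_s: 4.1
tool_pos: [0.4506, 0.0351, 0.0246]
tool_rot: [-90.0, -0.0, 5.5]
force: [0.9, -0.4, -0.0]
grip_width: 0.0251
time_s: 4.6
tool_pos: [0.4506, 0.055, 0.0246]
tool_rot: [-90.0, 0.0, 5.5]
force: [-0.3, -1.9, -0.3]
grip_width: 0.0255
time_s: 4.85
tool_pos: [0.4506, 0.0645, 0.0246]
tool_rot: [-90.0, 0.0, 5.5]
force: [0.4, -1.5, -1.2]
grip_width: 0.0255
time_s: 5.1
tool_pos: [0.4506, 0.074, 0.0246]
tool_rot: [-90.0, 0.0, 5.5]
force: [0.2, -1.0, -0.4]
grip_width: 0.0254
```

Resistance is about 1.5 N, so this one seems slick. I'll check the other one.

```bash
python3 -m pendant '[0,0,0,0,0,0,87, 0,0,0,0,0,0,87, 0,0,0,0,0,0,87, 0,0,0.5,0,0,0,87, 0,0,0.8,0,0,0,87, 0.5,-0.3,0.5,0,0,0,87, 0.9,-0.5,0,0,0,0,87, 0.9,-0.5,0,0,0,0,87, 0.9,-0.5,0,0,0,0,87,0.9,-0.5,0,0,0,0,87]'; python3 -m pendant '[0.13,-0.2,0,0,0,0,87, 0,0,0,0,0,0,87]'; python3 - <<'E'
from h import *
for n in("top","side"):cv2.imwrite(f"pics/{n}2.png",cam(n)["image"][:,:,::-1])
E
```

```text
time_s: 6.35
tool_pos: [0.6158, -0.0187, 0.0964]
tool_rot: [-90.0, -0.0, 5.5]
force: [-1.2, 1.0, 1.1]
grip_width: 0.0874
time_s: 6.6
tool_pos: [0.6192, -0.0271, 0.0961]
tool_rot: [-90.0, 0.1, 5.4]
force: [0.0, -0.5, 0.0]
grip_width: 0.0872
```

View pics/side2.png

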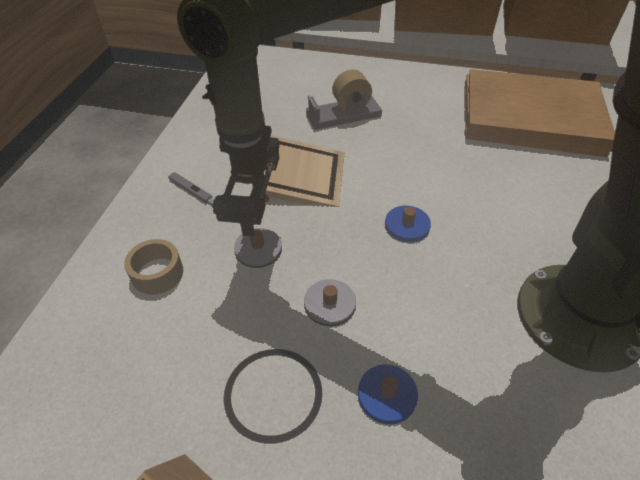

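The near grey weight followed the drag and is now at about (330,293) in side. The gripper hangs above the far one at (258,247). Descending.

```bash
python3 -m pendant '[0,0,-0.7,0,0,0,87, 0,0,-0.7,0,0,0,87, 0,0,-0.4,0,0,0,87, 0,0,0,0,0,0,87, 0,0,0,0,0,0,10, 0,0,0,0,0,0,10, 0,0,0,0,0,0,10, 0,0,0,0,0,0,10, 0,0,0,0,0,0,10, 0,0,0,0,0,0,10]' 25;  python3 -m pendant '[0,0.12,0,0,0,0,10, 0,0.12,0,0,0,0,10,0,0.12,0,0,0,0,10, 0,0.12,0,0,0,0,10]'; python3 -m pendant '[0,0.12,0,0,0,0,10, 0,0.12,0,0,0,0,10]'; python3 -m pendant '[0,0.12,0,0,0,0,10, 0,0.12,0,0,0,0,10]'
```

```text
time_s: 7.95
tool_pos: [0.6198, -0.0263, 0.0246]
tool_rot: [-90.0, -0.0, 5.5]
force: [-0.6, 0.0, 0.2]
grip_width: 0.0351
time_s: 8.45
tool_pos: [0.6197, -0.0112, 0.0247]
tool_rot: [-90.3, 0.0, 5.4]
force: [-0.7, -7.9, -0.3]
grip_width: 0.025
time_s: 8.7
tool_pos: [0.6198, -0.0016, 0.0247]
tool_rot: [-90.3, 0.0, 5.4]
force: [0.0, -7.6, -0.7]
grip_width: 0.0251
time_s: 8.95
tool_pos: [0.6197, 0.0079, 0.0247]
tool_rot: [-90.3, 0.0, 5.4]
force: [0.5, -7.8, 0.7]
grip_width: 0.0254
```

Far weight: about 7.8 N, so it is the grippy one. The near weight is slick. Carrying the grippy one to the board first, tilted to the slope.

```bash
python3 -m pendant '[0,0,0,0,0,0,10, 0,0,0,0,0,0,10, 0,0,0.4,0,0,0,10, 0,0,0.7,0,0,0,10, 0,0,0.7,0,0,0,10, 0,0,0.7,0,0,0,10]' 50;  python3 -m pendant '[-0.1,-0.5,0,0,0,0,10, -0.1,-0.9,0,0.02,-0.2,0,10, -0.1,-0.9,0,0.02,-0.2,0,10, -0.1,-0.9,0,0.02,-0.2,0,10, -0.1,-0.9,0,0.02,-0.2,0,10, -0.1,-0.9,0,0.02,-0.2,0,10, -0.1,-0.9,0,0.015,-0.19,0,10, -0.2,-0.9,0,0,0,0,10, 0,0,0,0,0,0,10, 0,0,0,0,0,0,10]'; python3 - <<'E'
from h import *
for n in("top","side"):cv2.imwrite(f"pics/{n}3.png",cam(n)["image"][:,:,::-1])
print(env.get_obs()["qpos"])
E
```

```text
time_s: 9.7
tool_pos: [0.6184, 0.0134, 0.1245]
tool_rot: [-89.9, 0.2, 5.6]
force: [-0.5, 0.1, -8.5]
grip_width: 0.0248
time_s: 10.95
tool_pos: [0.5822, -0.2591, 0.123]
tool_rot: [-89.9, -11.8, 5.5]
force: [0.8, -0.1, -7.7]
grip_width: 0.0245
[-10.98428939  16.32348074  41.98720705 103.11047433 -21.27729007
  56.46221482 135.13079811]
```

View pics/side3.png

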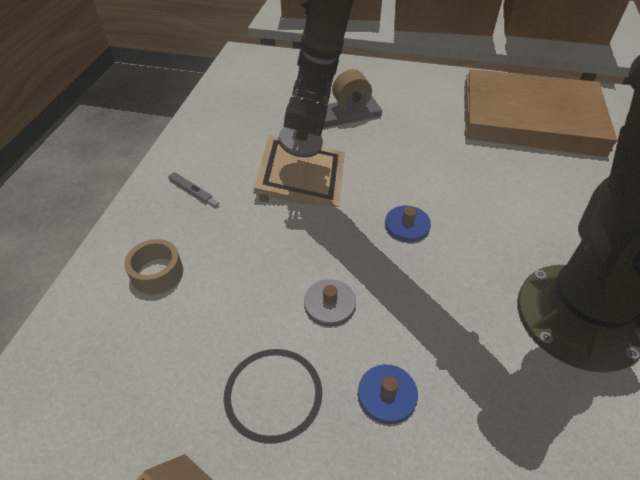

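View pics/top3.png

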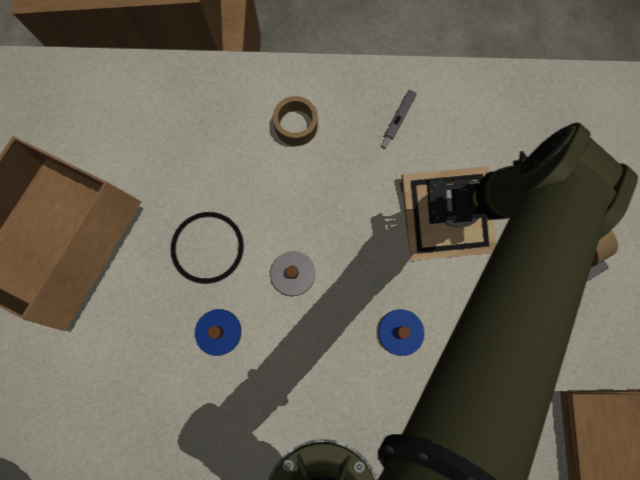

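```bash
python3 -m pendant '[0,-0.16,-0.5,0,0,0,10, 0,0,-0.6,0,0,0,10, 0,0,-0.5,0,0,0,10, 0,0,-0.2,0,0,0,10, 0,0,0,0,0,0,10, 0,0,0,0,0,0,10]'; python3 - <<'E'
from h import *
for n,(x0,y0,x1,y1) in (("side",(230,90,390,230)),):
    cv2.imwrite("pics/s4.png",cv2.resize(cam(n)["image"][y0:y1,x0:x1,::-1],None,fx=4,fy=4,interpolation=2))
E
```

```text
time_s: 11.8
tool_pos: [0.5846, -0.2668, 0.0536]
tool_rot: [-90.1, -12.1, 5.5]
force: [0.4, -0.9, -8.9]
grip_width: 0.0247
```

View pics/s4.png

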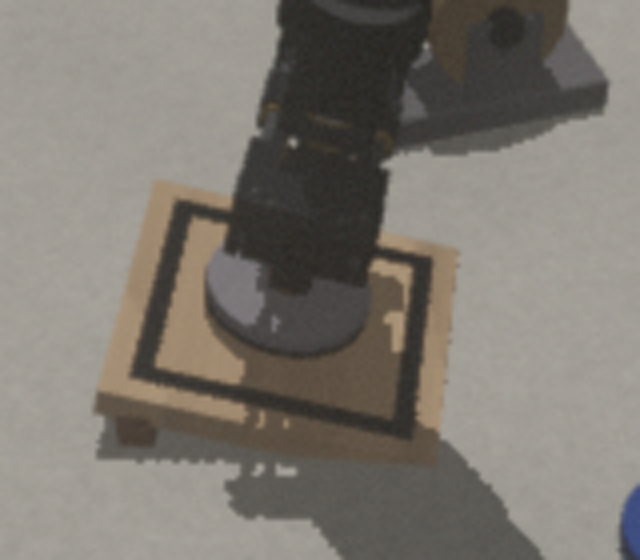

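Plate is parallel to the slope, a few mm above it and near the middle. Lowering until it bears.

```bash
python3 -m pendant '[0,0,-0.1,0,0,0,10, 0,0,-0.05,0,0,0,10, 0,0,0,0,0,0,10]'; python3 -m pendant '[0,0,-0.05,0,0,0,10, 0,0,0,0,0,0,10]';python3 -m pendant '[0,0,-0.03,0,0,0,10, 0,0,0,0,0,0,10]'
```

```text
time_s: 12.22
tool_pos: [0.5836, -0.2661, 0.0463]
tool_rot: [-90.0, -11.9, 5.5]
force: [-0.1, 0.5, -9.0]
grip_width: 0.0252
time_s: 12.48
tool_pos: [0.584, -0.2665, 0.0451]
tool_rot: [-90.0, -12.0, 5.5]
force: [-1.6, 0.5, -4.0]
grip_width: 0.0248
time_s: 12.72
tool_pos: [0.584, -0.2665, 0.045]
tool_rot: [-89.9, -12.0, 5.5]
force: [-6.0, 1.4, 4.6]
grip_width: 0.0251
```

It bears at z = 0.045. Releasing and backing off along the tool axis.

```bash
python3 -m pendant '[0,0,0,0,0,0,70, 0,0,0,0,0,0,70, 0,0,0,0,0,0,70, 0,0,0,0,0,0,70, -0.06,0,0.3,0,0,0,70, -0.12,0,0.6,0,0,0,70, -0.16,0,0.8,0,0,0,70, 0,0.4,0.4,0,0,0,70, 0,0.9,0.3,-0.02,0.2,0,70, 0,0.9,0,-0.02,0.2,0,70]'; python3 -m pendant '[-0.3,0.9,0,-0.02,0.2,0,70, -0.3,0.9,0,-0.02,0.2,0,70, -0.3,0.9,0,-0.02,0.2,0,70, -0.3,0.9,0,-0.015,0.19,0,70, -0.3,0.9,0,0,0,0,70, -0.3,0.7,0,0,0,0,70, -0.3,0.7,0,0,0,0,70, 0,0,0,0,0,0,70, 0,0,0,0,0,0,70]'; python3 - <<'E'
from h import *
for n in("top","side"):cv2.imwrite(f"pics/{n}5.png",cam(n)["image"][:,:,::-1])
E
```

```text
time_s: 13.98
tool_pos: [0.5709, -0.1783, 0.1418]
tool_rot: [-90.0, -8.1, 5.4]
force: [-0.1, 0.3, 0.3]
grip_width: 0.07
time_s: 15.1
tool_pos: [0.4867, 0.0569, 0.14]
tool_rot: [-90.0, -0.1, 5.5]
force: [0.4, -1.0, -0.9]
grip_width: 0.0703
```

View pics/side5.png

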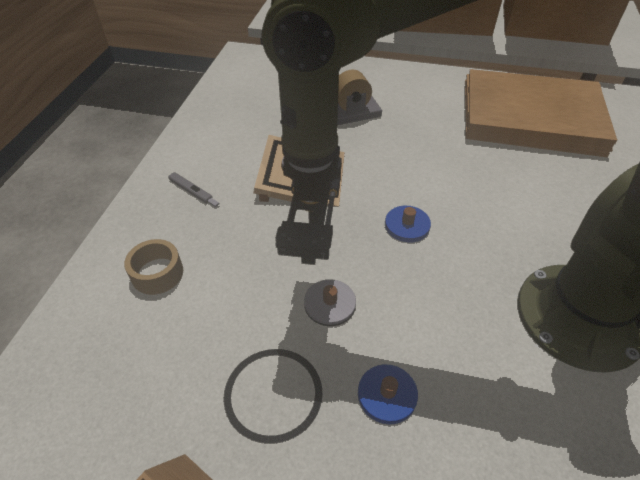

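View pics/top5.png

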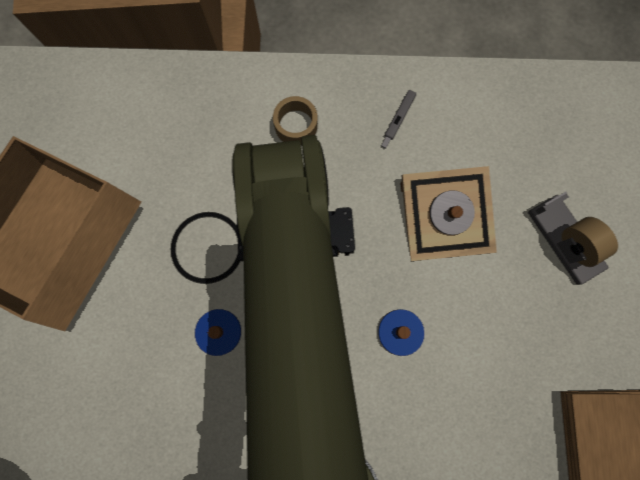

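The grippy weight sits well inside the square, at top (453,212). The slick one is at side (330,293).

```bash
python3 - <<'E'
from h import *
t=cv2.imread("pics/top3.png");s=cv2.imread("pics/side3.png")
cv2.imwrite("pics/tb.png",np.hstack([cv2.resize(t[240:310,255:330],None,fx=5,fy=5,interpolation=2),cv2.resize(s[270:340,295:370],None,fx=5,fy=5,interpolation=2)]))
E
```

```text
(no output)
```

View pics/tb.png

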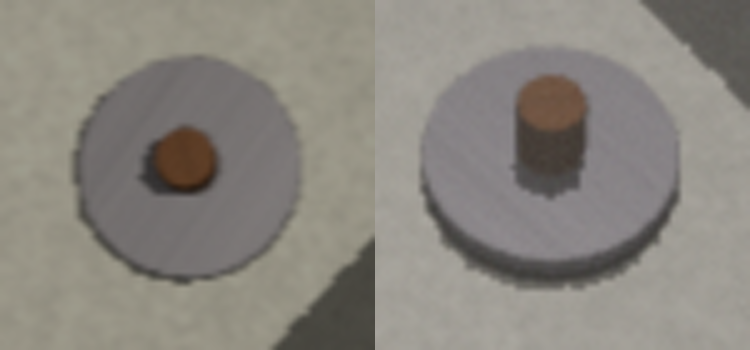

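```bash
python3 - <<'E'
from h import *
print(onz("top",(291.8,271),.044),onz("side",(329.8,290),.044),tri((291.8,271),(329.8,290)))
E
```

```text
[0.44961155 0.0718058 ] [0.45209227 0.07554389] [0.45159486 0.07216838 0.03905024]
```

```bash
python3 -m pendant '[-0.5,0.24,0,0,0,0,70, -0.4,0.2,0,0,0,0,70, 0,0,-0.7,0,0,0,70, 0,0,-0.8,0,0,0,70, 0,0,-0.8,0,0,0,70, 0,0,-0.4,0,0,0,70, 0,0,-0.17,0,0,0,70, 0,0,0,0,0,0,70]'; python3 -m pendant '[0,0,0,0,0,0,10, 0,0,0,0,0,0,10, 0,0,0,0,0,0,10, 0,0,0,0,0,0,10, 0,0,0,0,0,0,10, 0,0,0,0,0,0,10]' 40
```

```text
time_s: 16.3
tool_pos: [0.4506, 0.0752, 0.0249]
tool_rot: [-90.0, -0.0, 5.5]
force: [-0.1, -0.5, 1.1]
grip_width: 0.0702
time_s: 17.05
tool_pos: [0.4502, 0.0753, 0.0246]
tool_rot: [-90.0, -0.0, 5.5]
force: [-0.2, -0.2, 0.5]
grip_width: 0.0253
```

Sliding it into the ring, which re-checks the friction on the way.

```bash
python3 -m pendant '[0.15,0.52,0,0,0,0,10, 0.15,0.52,0,0,0,0,10, 0.15,0.52,0,0,0,0,10, 0.15,0.52,0,0,0,0,10, 0.15,0.52,0,0,0,0,10]'; python3 -m pendant '[0.15,0.52,0,0,0,0,10, 0.15,0.52,0,0,0,0,10, 0.15,0.52,0,0,0,0,10, 0.15,0.3,0,0,0,0,10, 0.02,0.2,0,0,0,0,10, 0,0.05,0,0,0,0,10, 0,0,0,0,0,0,10, 0,0,0,0,0,0,10]'; python3 -m pendant '[0,0,0,0,0,0,87, 0,0,0,0,0,0,87, 0,0,0,0,0,0,87, 0,0,0,0,0,0,87, 0,0,0.3,0,0,0,87, 0,0,0.7,0,0,0,87, 0,0,0.9,0,0,0,87, 0,0,0.9,0,0,0,87]'; python3 -m pendant '[0.2,-0.9,0.3,0,0,0,87, 0.2,-0.9,0.3,0,0,0,87, 0.2,-0.9,0.3,0,0,0,87, 0.2,-0.9,0.3,0,0,0,87,0.2,-0.9,0,0,0,0,87, 0.2,-0.9,0,0,0,0,87, 0,0,0,0,0,0,87, 0,0,0,0,0,0,87, 0,0,0,0,0,0,87]';python3 - <<'E'
from h import *
for n in("top","side"):cv2.imwrite(f"pics/{n}6.png",cam(n)["image"][:,:,::-1])
E
```

```text
time_s: 17.68
tool_pos: [0.4806, 0.1809, 0.0246]
tool_rot: [-90.0, -0.0, 5.6]
force: [-0.6, -1.8, 3.3]
grip_width: 0.025
time_s: 18.68
tool_pos: [0.5051, 0.2637, 0.0246]
tool_rot: [-90.0, -0.0, 5.5]
force: [0.9, 0.1, 0.2]
grip_width: 0.0253
time_s: 19.68
tool_pos: [0.5051, 0.2637, 0.1386]
tool_rot: [-90.0, -0.0, 5.5]
force: [0.2, 0.9, -0.1]
grip_width: 0.0864
time_s: 20.8
tool_pos: [0.5528, 0.0493, 0.1847]
tool_rot: [-90.0, -0.0, 5.7]
force: [-0.6, -1.0, 0.1]
grip_width: 0.0867
```

View pics/side6.png

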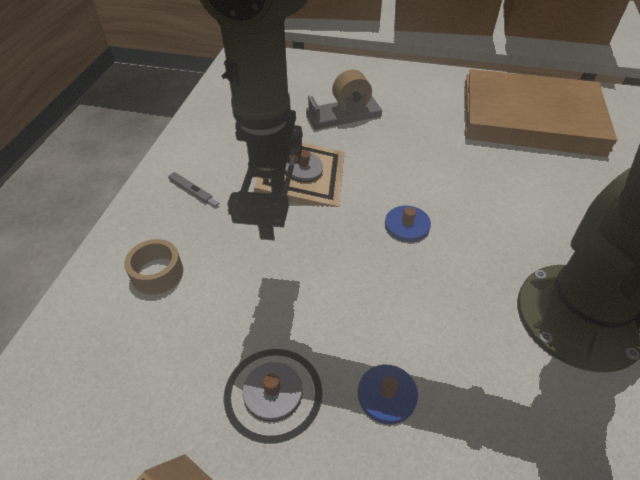

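View pics/top6.png

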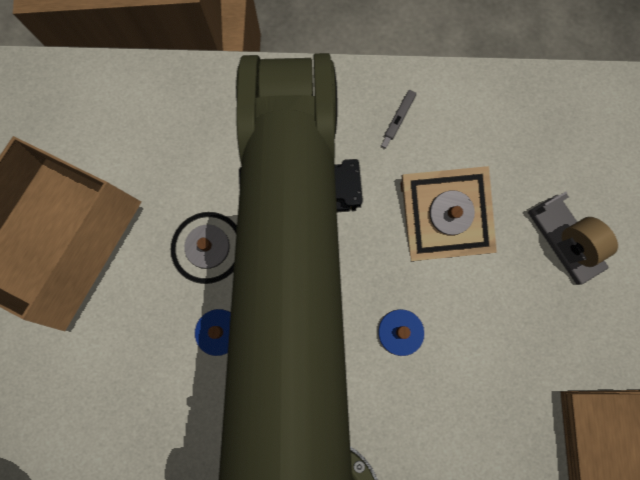

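The grippy weight is in the square at top (453,212), unchanged about 7 s after release. The slick one is centred in the ring at top (207,246) and side (272,390). The arm is clear of both, so I'm handing in.

```bash
python3 -c "
from cell import env
print(env.sign_off())"
```

```text
the job is handed in; nothing more can be done
None
```

Both weights are placed and released, and the job is handed in. I dragged each grey weight by its post. The near one resisted with about 1–2 N (slick) and the far one with about 7.8 N (grippy). I set the grippy one on the sloping board first, then slid the slick one into the round mark.

- **Grippy weight:** it sits inside the square tape and had not moved about 7 s after release.
- **Slick weight:** both cameras show it centred in the ring.
- **Robot:** the arm was clear of everything, and the clock stood at about 21 s of the 64 s allowed.
- **What disagreed:**
    - The two cameras differed by 3–4 mm, and the heights I triangulated came out about 4 mm low. The board touched at the expected height and both marks leave about 20 mm of margin, so I left this uncorrected.
    - Some slick-weight readings were above the stated 1.2 N (up to 1.9 N), with about ±1 N of noise. They were still far below the 5 N minimum for the grippy one.

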